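# Make up two reagent kits for the analyser

## Robot

A 7-joint arm with a two-finger parallel gripper is mounted at the origin on the work surface. World frame = base frame: x ahead of the robot, y to its left, z up, the work surface at z = 0. Lengths are in m, angles in rad, forces in N, time in s.
With the tool pointing down it reaches from about 0.4 to 0.875 m from the base axis. Payload 19.3 kg.
Tool frame: the origin (TCP) lies at the very end of the fingers, on their centre line; the grasp point (between the pads) lies 19 mm behind it; z points along the fingers, y is the line along which they close (so a half turn about z gives the same grasp; the last joint's range is limited). The gripper opens to 85 mm and grips with 20 to 120 N. Pads are 22 mm wide; open, the fingers measure 114 mm over their backs; the gripper's body (76 mm by 85 mm) begins 54 mm behind the grasp point. The pads swing forward as they close: fully open they stand 13 mm farther back than shut.
Start: joints at [1.201, 0.521, -0.036, 1.599, 0.021, 1.021, -0.113], TCP at [0.185, -0.597, 0.231] pointing down, gripper open.
Joint ranges: [-2.91, 2.91], [-0.3, 2.13], [-1.5, 1.42], [0.17, 2.43], [-1.26, 4.41], [0.16, 1.93], [-2.52, 2.52]. Speed limits (rad/s): [1.89, 1.89, 2.39, 2.39, 3.01, 3.01, 3.01].

## Interface

Orientations are given as [roll, pitch, yaw] about the fixed x, y, z axes, in that order (R = Rz(yaw) Ry(pitch) Rx(roll)).
In Python, from workcell import bot gives the robot as it stands.
- The arm moves only by the shell command python3 -m crank 'ROWS' [FORCE]. ROWS is a JSON object of lists of equal length, an entry for each row: "travel": the shift along the world's x, y, z in cm, a list of three; "turn": the turn, a rotation vector about the world's x, y, z in degrees, a list of three; "gripper": the closure, from 0 (fully open) to 1 (shut). A call has exactly 5 rows; each row is the pose to reach, as a shift and turn from the pose commanded when the call began; what a row does not reach only later rows make up. A row lasts 1/10 s, in which the tool goes at most 50 mm and 8.59 degrees, less where a joint would pass 70% of its speed; a pose out of reach is approached as far as the arm can. A call with a gripper value outside its range is refused whole. The fingers move at their own pace and stop on an object; FORCE is the grip in N (left out, the last holds). Time passes only in rows, so rows that repeat a pose let the fingers close, or fill a call up. It gives the time, the measured TCP pose, the force, the opening and the grip force at its end, in the units of the state.
- bot.observe(): the state, without advancing time (a new reading comes with each control period).
- bot.grab_frame(name): name is "scene" or "top" or "wrist"; returns a dict with "pixels" (384x512x3 uint8, red, green, blue), "fx", "fy", "cx", "cy" (pixels), "extrinsics" (4x4, takes a point from world to camera coordinates). Camera axes: x right, y down, z forward; pixel columns grow to the right and rows downward; lengths in m; the calibration is good to about 2 mm. The wrist camera is an equidistant fisheye: a pixel r from the principal point sees the ray r / f radians off the axis. A picture is of the moment at which its call begins. There is no depth.
- bot.job_done(): hands the job in; it is judged then, once.
The state is a dict: "clock": time; "qpos": joint angles; "qd": joint speeds; "joint_efforts": joint torques, N m; "position": TCP position; "tool_rot": TCP orientation; "force": force on the tool from outside, world axes, zero at the start; "moment": the same for the moment, N m; "grip_width": finger opening in m; "finger_force": force on a finger pad.
Only numpy, scipy, OpenCV 4.12 (cv2) and the standard library are available. Lean on these libraries where they do the work, as an engineer would, in place of code of your own. Each camera call takes 0.05 s, during which the arm holds its last target. There are 200 camera calls.

## Task

Make up two reagent kits from the stock on the bench: the red-capped white bottle and the pink carton go in the blue tray, and the black-capped brown bottle, the green-capped white bottle and the orange carton go in the yellow tray. Stand each one upright and flat on the floor of a pocket of its own (any pocket of the right tray will do). Do not tip any bottle over on the way, and leave the blue-capped bottle, the white carton and the grey timer where they stand.

Things in the scene. Friction and masses are not known exactly. Their poses are not given: they have to be found in the camera images.
- blue_tray: Blue kit tray, fixed to the bench (it does not shift), with three equal open pockets in a row along its y axis. 214 mm (y) by 78 mm (x), 16 mm tall; floor 4 mm thick, walls and dividers 4 mm thick. Each pocket is 70 mm (x) by 66 mm (y); pocket centres at y = -70, 0 and +70 mm, x = 0, floor at z = 4 mm. Origin: centre of its underside; z up. A pocket has room for one bottle or one carton only.
- yellow_tray: Yellow kit tray, fixed to the bench (it does not shift), with three equal open pockets in a row along its y axis. 214 mm (y) by 78 mm (x), 16 mm tall; floor 4 mm thick, walls and dividers 4 mm thick. Each pocket is 70 mm (x) by 66 mm (y); pocket centres at y = -70, 0 and +70 mm, x = 0, floor at z = 4 mm. Origin: centre of its underside; z up. A pocket has room for one bottle or one carton only.
- red_bottle: Loose white bottle with a red cap, standing upright: round, 42 mm across with straight sides from the base to 60 mm up, then a shoulder, and a cap 30 mm across from 66 to 88 mm up; about 90 g. Origin: centre of its underside; z up along the bottle.
- black_bottle: Loose brown bottle with a black cap, standing upright: round, 42 mm across with straight sides from the base to 60 mm up, then a shoulder, and a cap 30 mm across from 66 to 88 mm up; about 90 g. Origin: centre of its underside; z up along the bottle.
- green_bottle: Loose white bottle with a green cap, standing upright: round, 42 mm across with straight sides from the base to 60 mm up, then a shoulder, and a cap 30 mm across from 66 to 88 mm up; about 90 g. Origin: centre of its underside; z up along the bottle.
- pink_carton: Loose pink carton standing on end, with a white band: 48 mm (its x axis) by 30 mm (its y axis), 62 mm tall (z); about 60 g. Origin: centre of its underside.
- orange_carton: Loose orange carton standing on end, with a white band: 48 mm (its x axis) by 30 mm (its y axis), 62 mm tall (z); about 60 g. Origin: centre of its underside.
- blue_bottle: Not wanted, to be left alone. Loose white bottle with a dark blue cap, standing upright: round, 42 mm across with straight sides from the base to 60 mm up, then a shoulder, and a cap 30 mm across from 66 to 88 mm up; about 90 g. Origin: centre of its underside; z up along the bottle.
- white_carton: Not wanted, to be left alone. Loose white carton standing on end, with a dark blue band: 48 mm (its x axis) by 30 mm (its y axis), 62 mm tall (z); about 60 g. Origin: centre of its underside.
- timer: Not wanted, to be left alone. Loose grey bench timer lying flat, with a small greenish display and three black keys: 50 by 50 mm, 22 mm tall. Origin: centre of its underside.

How it is judged:
At the end, for the whole second after the job is handed in: Each wanted item is in its tray, within 32 mm of the tray's long centre line and 100 mm of its middle along it, base under 8 mm above the tray's underside (pocket floor: 4 mm), tilt under 0.1 rad, at rest (under 0.02 m/s); the three unwanted things are under 25 mm from their starts (x of red_bottle in the frame of blue_tray between -0.032 and 0.032 m and y of red_bottle in the frame of blue_tray between -0.1 and 0.1 m and z of each of red_bottle, pink_carton in the frame of blue_tray below 0.008 m and angle between each of red_bottle, pink_carton, black_bottle, green_bottle, orange_carton's own z axis and vertical below 0.1 rad and linear speed of each of red_bottle, pink_carton, black_bottle, green_bottle, orange_carton below 0.02 m/s and x of pink_carton in the frame of blue_tray between -0.032 and 0.032 m and y of pink_carton in the frame of blue_tray between -0.1 and 0.1 m and x of black_bottle in the frame of yellow_tray between -0.032 and 0.032 m and y of black_bottle in the frame of yellow_tray between -0.1 and 0.1 m and z of each of black_bottle, green_bottle, orange_carton in the frame of yellow_tray below 0.008 m and x of green_bottle in the frame of yellow_tray between -0.032 and 0.032 m and y of green_bottle in the frame of yellow_tray between -0.1 and 0.1 m and x of orange_carton in the frame of yellow_tray between -0.032 and 0.032 m and y of orange_carton in the frame of yellow_tray between -0.1 and 0.1 m and distance of each of blue_bottle, white_carton, timer from where it was at the start of the episode below 0.025 m); the robot touches nothing.
It fails at once if a bottle is tipped over (leans more than 0.6 rad) (angle between any of red_bottle, black_bottle, green_bottle, blue_bottle's own z axis and vertical above 0.6 rad).
It fails at once if the blue-capped bottle, the white carton or the timer is moved more than 25 mm (distance of any of blue_bottle, white_carton, timer from where it was at the start of the episode above 0.025 m).
It also fails if it takes over 131 s, if anything falls off the work surface, if the arm or the gripper's body presses on something with over 40 N, if the wrist force passes 120 N, or if a joint passes its speed limit or range.

## Working session

There is one attempt and no reset: what is moved stays moved. The work goes in short steps, Python scripts to look and compute and a shell command to move; the robot and the scene stay as the last step left them, time stands still between calls to the robot, and variables do not carry over. Pictures are saved under pics/ and viewed, at most 14 in all, crops included, and the job is handed in when it is done.

```bash
mkdir -p pics; ls
python3 - <<'E'
from workcell import bot
import cv2,numpy as np
s=bot.observe();print({k:np.round(v,3).tolist() for k,v in s.items()})
for n in("top","scene"):
    f=bot.grab_frame(n);cv2.imwrite(f"pics/{n}0.png",f["pixels"][...,::-1]);print(n,f["fx"],f["fy"],f["cx"],f["cy"],np.round(f["extrinsics"],4).tolist())
E
```

```text
pics
{'clock': 0.0, 'qpos': [1.201, 0.522, -0.036, 1.6, 0.021, 1.021, -0.113], 'qd': [-0.0, 0.002, 0.0, 0.0, -0.001, 0.002, -0.001], 'joint_efforts': [-0.001, -92.713, 1.979, -36.993, 0.018, 0.008, -0.0], 'position': [0.184, -0.597, 0.231], 'tool_rot': [-3.14, 0.0, 0.3], 'force': [-0.624, -0.138, 0.159], 'moment': [0.017, 0.007, 0.059], 'finger_force': 0.0, 'grip_width': 0.086}
top 384.29891781192293 384.29891781192293 256.43262520652036 190.57731254866786 [[0.0263, -0.9996, 0.0069, -0.03], [-0.9972, -0.0267, -0.0703, 0.5547], [0.0705, -0.005, -0.9975, 0.9369], [0.0, 0.0, 0.0, 1.0]]
scene 492.9073398786389 492.9073398786389 256.7881942824947 195.80134109526298 [[-0.7839, 0.6209, -0.0029, 0.4529], [0.4654, 0.5845, -0.6646, -0.2374], [-0.411, -0.5224, -0.7471, 1.2071], [0.0, 0.0, 0.0, 1.0]]
```

View pics/top0.png

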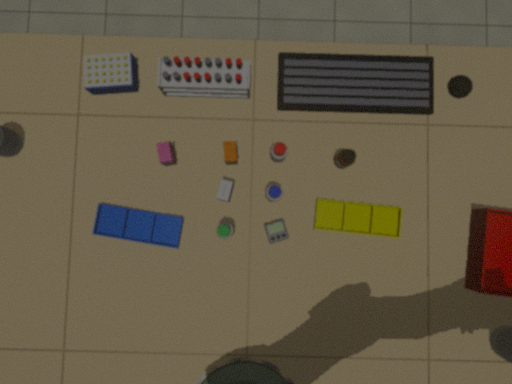

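View pics/scene0.png

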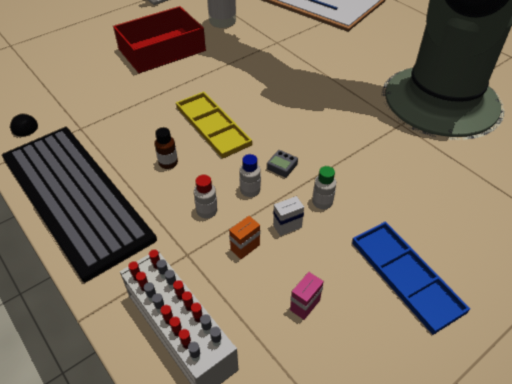

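The top view (image up = +x, left = +y) shows the blue tray at about (139,225) and the yellow tray at (357,217). Wanted items:
- Pink carton (165,153)
- Orange carton (230,152)
- Red cap (280,149)
- Black-capped bottle (345,157)
- Green cap (224,230)

The ones to leave are the blue cap (274,191), the white carton (226,189) and the timer (276,231). The scene view shows the same layout. Next I'll measure them.

```bash
cat > h.py <<'E'
import numpy as np,cv2
from workcell import bot
def cast(f,px,z):
    E=f["extrinsics"];R=E[:3,:3];c=-R.T@E[:3,3]
    px=np.atleast_2d(px).astype(float)
    d=np.c_[(px[:,0]-f["cx"])/f["fx"],(px[:,1]-f["cy"])/f["fy"],np.ones(len(px))]@R
    return (c+d*((z-c[2])/d[:,2])[:,None])[:,:2]
def blobs(f,box,lo,hi):
    h=cv2.cvtColor(f["pixels"],cv2.COLOR_RGB2HSV);m=cv2.inRange(h,lo,hi)
    k=np.zeros_like(m);x0,y0,x1,y1=box;k[y0:y1,x0:x1]=m[y0:y1,x0:x1]
    c,_=cv2.findContours(k,cv2.RETR_EXTERNAL,cv2.CHAIN_APPROX_NONE)
    return max(c,key=cv2.contourArea)[:,0]
def rect(f,c,z):
    w=cast(f,c,z);(cx,cy),(a,b),t=cv2.minAreaRect((w*1000).astype(np.float32))
    p=cv2.boxPoints(((cx,cy),(a,b),t));e=[p[1]-p[0],p[2]-p[1]];e=max(e,key=np.linalg.norm)
    return np.round([cx,cy,max(a,b),min(a,b),np.degrees(np.arctan2(e[1],e[0]))%180],1)
E
python3 - <<'E'
from h import *
f=bot.grab_frame("top")
P={"blue_tray":((80,190,200,260),(105,150,60),(125,255,255),.016),
"yellow_tray":((300,185,420,250),(22,150,90),(35,255,255),.016),
"pink":((145,130,185,175),(150,120,60),(175,255,255),.062),
"orange":((215,130,245,172),(5,190,90),(14,255,255),.062),
"redcap":((262,130,295,170),(0,170,80),(5,255,255),.088),
"black":((325,140,365,175),(0,0,0),(180,255,75),.088),
"greencap":((210,215,240,245),(45,120,40),(80,255,255),.088),
"bluecap":((260,178,290,205),(110,130,40),(130,255,255),.088),
"white":((213,173,240,205),(0,0,120),(180,60,255),.062),
"timer":((260,215,292,247),(0,0,0),(180,80,255),.022)}
for n,(b,lo,hi,z) in P.items():
    try:
        c=blobs(f,b,lo,hi);print(n,cv2.contourArea(c),rect(f,c,z),cv2.boundingRect(c))
    except Exception as e:print(n,e)
cv2.imwrite("pics/z.png",cv2.resize(f["pixels"][125:255,85:410,::-1],None,fx=2.45,fy=2.45,interpolation=cv2.INTER_CUBIC))
E
```

```text
blue_tray 2240.5 [461.4 274.5 205.3  73.4  81.8] (96, 205, 86, 42)
yellow_tray 2539.5 [ 494.5 -270.   214.9   77.3   85.4] (314, 198, 89, 40)
pink 32.0 [639.5 200.7  43.4  13.5   6.2] (164, 143, 7, 19)
orange 0.0 [643.3  48.3   0.    0.    0. ] (231, 152, 1, 1)
redcap 75.5 [650.2 -66.   23.3  23.1 136.7] (274, 143, 12, 12)
black 298.5 [ 632.  -217.9   49.3   42.3   91.6] (334, 149, 22, 19)
greencap 80.5 [457.9  58.2  25.2  22.8  91.5] (218, 225, 12, 11)
bluecap 70.5 [550.6 -56.7  23.2  20.8   1.4] (270, 186, 10, 11)
white max() iterable argument is empty
timer 863.0 [457.9 -64.9  76.7  76.1  91.5] (260, 215, 32, 32)
```

View pics/z.png

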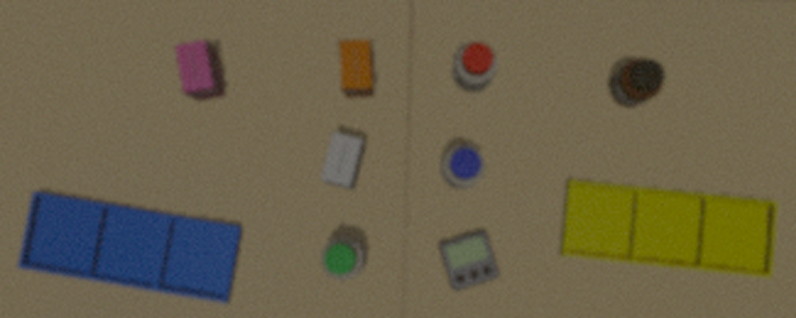

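Run:
```python
from h import *
f=bot.grab_frame("top")
z=lambda l:np.array(l)/2.45+[85,125]-.3
for n,l in {"pink":[(177,43),(208,41),(215,92),(186,94)],"orange":[(341,41),(371,41),(373,90),(342,92)],"white":[(338,131),(364,134),(352,186),(324,181)]}.items():
    print(n,rect(f,z(l),.062))
print("blackcap",cast(f,z([(646,76)]),.088)*1000,"base circ",cast(f,z([(630,82)]),.04)*1000)
print("green body",cast(f,z([(350,250)]),.03)*1000)
for n,lo,hi,b in(("bt",(100,100,30),(128,255,255),(80,190,200,260)),("yt",(20,100,40),(36,255,255),(300,185,420,250))):
    c=blobs(f,b,lo,hi);print(n,rect(f,c,.016))
s=bot.grab_frame("scene")
for n,lo,hi,b in(("red",(0,150,40),(8,255,255),(185,170,222,200)),("green",(45,100,30),(85,255,255),(310,160,345,190))):
    c=blobs(s,b,lo,hi);print(n,c.min(0),c.max(0),cast(s,[(c.min(0)+c.max(0))/2],.077)*1000)
bk=blobs(s,(150,120,182,145),(0,0,0),(180,255,50));print(bk.min(0),bk.max(0),cast(s,[(bk.min(0)+bk.max(0))/2],.077)*1000)
for n,lo,hi,b in(("bt",(100,150,60),(128,255,255),(340,210,480,340)),("yt",(20,150,60),(36,255,255),(165,85,262,165))):
    c=blobs(s,b,lo,hi);print(n,rect(s,c,.012))
```

```text
pink [638.3 206.7  53.4  30.2  10.1]
orange [644.   49.7  50.3  30.3   3. ]
white [554.2  59.5  53.1  27.5 168.8]
blackcap [[ 637.60037337 -226.85495489]] base circ [[ 639.20639333 -222.59180385]]
green body [[464.11513016  53.02779555]]
bt [461.7 276.4 212.3  75.9  81.8]
yt [ 494.5 -269.7  221.8   83.4   85.5]
red [196 175] [210 192] [[653.05673724 -65.39233745]]
green [319 166] [334 183] [[457.63765262  60.54818399]]
[156 128] [170 144] [[ 642.10676224 -225.91787046]]
bt [461.9 279.7 214.9  79.1  82. ]
yt [ 498.1 -266.   226.9   84.4   85.5]
```

```bash
python3 -m crank '{"travel":[[4.5,3.5,0],[9,7,0],[13.5,10.5,0],[18,14,0],[18,14,0]],"turn":[[0,0,8],[0,0,16],[0,0,24],[0,0,32],[0,0,34]],"gripper":[0,0,0,0,0]}' 60
python3 -m crank '{"travel":[[4.5,3.5,0],[9,7,0],[13.5,10.5,0],[18,14,0],[18,14,0]],"turn":[[0,0,8],[0,0,16],[0,0,24],[0,0,32],[0,0,34]],"gripper":[0,0,0,0,0]}'
python3 -m crank '{"travel":[[4.5,4.5,0],[9.6,9.1,-2],[9.6,9.1,-5],[9.6,9.1,-5],[9.6,9.1,-5]],"turn":[[0,0,0],[0,0,0],[0,0,0],[0,0,0],[0,0,0]],"gripper":[0,0.2,0.2,0.2,0.2]}'
python3 - <<'E'
from h import *
f=bot.grab_frame("wrist");cv2.imwrite("pics/w1.png",f["pixels"][...,::-1]);print(f["fx"],f["cx"],f["cy"],np.round(f["extrinsics"],3).tolist())
E
```

```text
clock: 0.75
position: [0.3678, -0.4541, 0.2315]
tool_rot: [3.141, -0.001, 0.902]
force: [0.6, -0.1, 0.2]
grip_width: 0.0852
finger_force: 0.0
clock: 1.25
position: [0.5474, -0.3136, 0.2312]
tool_rot: [3.141, -0.002, 1.495]
force: [-0.8, -0.7, 0.2]
grip_width: 0.0856
finger_force: 0.0
clock: 1.75
position: [0.6404, -0.2253, 0.1801]
tool_rot: [-3.14, -0.0, 1.488]
force: [0.2, -0.4, 0.1]
grip_width: 0.0684
finger_force: 0.0
297.3186396354542 261.0836928779504 189.34333542540648 [[0.997, -0.082, -0.002, -0.656], [-0.078, -0.957, 0.28, -0.188], [-0.025, -0.279, -0.96, 0.283], [0.0, 0.0, 0.0, 1.0]]
```

View pics/w1.png

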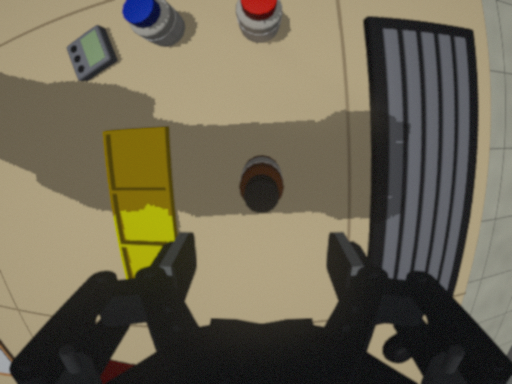

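The wrist view shows the black cap at about (263,193), midway between the fingers. The yellow tray's corners are at (105,131) and (168,127), with dividers at y≈188 and 243.

```bash
cat >> h.py <<'E'
def wcast(f,px,z):
    E=f["extrinsics"];R=E[:3,:3];c=-R.T@E[:3,3]
    d=(np.atleast_2d(px)-[f["cx"],f["cy"]])/f["fx"];r=np.linalg.norm(d,axis=1)+1e-9
    d=np.c_[d*(np.sin(r)/r)[:,None],np.cos(r)]@R
    return np.round((c+d*((z-c[2])/d[:,2])[:,None])[:,:2]*1000,1)
E
python3 - <<'E'
from h import *
f=bot.grab_frame("wrist")
m=cv2.inRange(cv2.cvtColor(f["pixels"],cv2.COLOR_RGB2GRAY),0,40)[165:220,235:290]
c=max(cv2.findContours(m,0,1)[0],key=cv2.contourArea)[:,0]+[235,165];(p,r)=cv2.minEnclosingCircle(c);print(p,r,wcast(f,[p],.088))
print("tray",wcast(f,[(105,131),(168,127)],.016),"red/blue caps",wcast(f,[(259,4),(141,11)],.088))
E
```

```text
(258.6924133300781, 185.948974609375) 22.680889129638672 [[ 638.8 -221.5]]
tray [[ 467.9 -162.1]
 [ 545.8 -168.5]] red/blue caps [[651.5 -73. ]
 [554.  -62.5]]
```

```bash
python3 -m crank '{"travel":[[0,0,-4],[0,0,-8],[0,0,-12],[0,0,-14],[0,0,-15.5]],"turn":[[0,0,0],[0,0,0],[0,0,0],[0,0,0],[0,0,0]],"gripper":[0.2,0.2,0.2,0.2,0.2]}'
python3 -m crank '{"travel":[[0,0,0],[0,0,0],[0,0,0],[0,0,0],[0,0,0]],"turn":[[0,0,0],[0,0,0],[0,0,0],[0,0,0],[0,0,0]],"gripper":[0.3,0.4,0.6,0.8,0.8]}'
python3 -m crank '{"travel":[[0,0,0],[0,0,0],[0,0,0],[0,0,0.5],[0,0,1]],"turn":[[0,0,0],[0,0,0],[0,0,0],[0,0,0],[0,0,0]],"gripper":[0.8,0.8,0.8,0.8,0.8]}'
```

```text
clock: 2.35
position: [0.6399, -0.2276, 0.0257]
tool_rot: [-3.141, 0.001, 1.485]
force: [0.5, -0.1, -0.3]
grip_width: 0.0684
finger_force: 0.0
clock: 2.85
position: [0.6413, -0.2267, 0.0283]
tool_rot: [3.139, 0.001, 1.486]
force: [-3.2, -0.0, 6.6]
grip_width: 0.0403
finger_force: 60.1
clock: 3.35
position: [0.6409, -0.2262, 0.0375]
tool_rot: [3.141, 0.0, 1.487]
force: [-0.6, -0.2, -1.2]
grip_width: 0.0406
finger_force: 60.5
```

```bash
python3 -m crank '{"travel":[[0,0,3],[-2,-1.5,6],[-5.5,-4,6],[-9,-6.8,6],[-12.5,-9.4,6]],"turn":[[0,0,0],[0,0,0],[0,0,0],[0,0,0],[0,0,0]],"gripper":[0.8,0.8,0.8,0.8,0.8]}'
python3 -m crank '{"travel":[[-2.5,-1.8,0],[-2.5,-1.8,0],[-2.5,-1.8,-2],[-2.5,-1.8,-4],[-2.5,-1.8,-5]],"turn":[[0,0,0],[0,0,0],[0,0,0],[0,0,0],[0,0,0]],"gripper":[0.8,0.8,0.8,0.8,0.8]}'
python3 -m crank '{"travel":[[0,0,0],[0,0,-0.5],[0,0,-1],[0,0,-1.2],[0,0,-1.2]],"turn":[[0,0,0],[0,0,0],[0,0,0],[0,0,0],[0,0,0]],"gripper":[0.8,0.8,0.8,0.8,0.8]}'
python3 - <<'E'
from h import *
for n in("wrist","scene"):
    f=bot.grab_frame(n)["pixels"][...,::-1]
    cv2.imwrite(f"pics/{n}2.png",f if n=="wrist" else cv2.resize(f[60:200,120:300],None,fx=4,fy=4))
E
```

```text
clock: 3.85
position: [0.5144, -0.3213, 0.0974]
tool_rot: [3.14, 0.001, 1.487]
force: [0.6, -0.3, -0.9]
grip_width: 0.0404
finger_force: 60.9
clock: 4.35
position: [0.4907, -0.3376, 0.0456]
tool_rot: [-3.141, -0.0, 1.487]
force: [-0.8, -0.4, -1.2]
grip_width: 0.0404
finger_force: 60.9
clock: 4.85
position: [0.4905, -0.3381, 0.0343]
tool_rot: [-3.141, -0.0, 1.487]
force: [-0.4, -0.8, 0.1]
grip_width: 0.0402
finger_force: 60.9
```

View pics/wrist2.png

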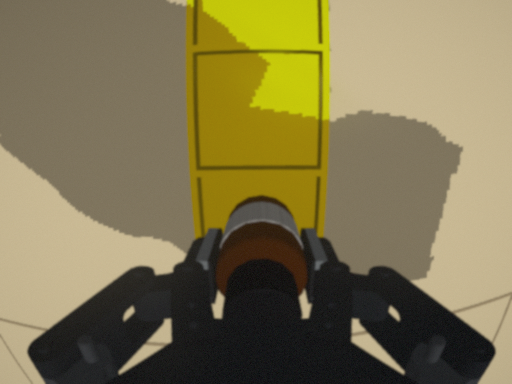

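The wrist view shows the black bottle between the tray's side walls (columns 193 to 328, centre 260) and short of the divider at row 167. I'll lower it the last bit, release it and go to green.

```bash
python3 -m crank '{"travel":[[0,0,-0.2],[0,0,-0.4],[0,0,-0.4],[0,0,-0.4],[0,0,-0.4]],"turn":[[0,0,0],[0,0,0],[0,0,0],[0,0,0],[0,0,0]],"gripper":[0.8,0.8,0.8,0.7,0.5]}'
python3 -m crank '{"travel":[[0,0,0],[0,0,0],[0,0,4],[0,0,8],[0,0,12]],"turn":[[0,0,0],[0,0,0],[0,0,0],[0,0,0],[0,0,0]],"gripper":[0.2,0.2,0.2,0.2,0.2]}'
python3 -m crank '{"travel":[[0,5,2],[-1,10,2],[-1,15,2],[-2,20,2],[-2,24,2]],"turn":[[0,0,0],[0,0,0],[0,0,0],[0,0,0],[0,0,0]],"gripper":[0.2,0.2,0.2,0.2,0.2]}'
python3 -m crank '{"travel":[[0,4,0],[0,8,0],[-1,12,0],[-1.2,15.7,0],[-1.2,15.7,0]],"turn":[[0,0,0],[0,0,0],[0,0,0],[0,0,0],[0,0,0]],"gripper":[0.2,0.2,0.2,0.2,0.2]}'
python3 - <<'E'
from h import *
f=bot.grab_frame("wrist")
c=blobs(f,(200,120,330,260),(45,80,20),(85,255,255));p,r=cv2.minEnclosingCircle(c);print(p,r,wcast(f,[p],.088))
cv2.imwrite("pics/w3.png",f["pixels"][...,::-1])
f=bot.grab_frame("top");cv2.imwrite("pics/t3.png",cv2.resize(f["pixels"][185:255,300:420,::-1],None,fx=4,fy=4))
E
```

```text
clock: 5.45
position: [0.4908, -0.3383, 0.0311]
tool_rot: [3.141, 0.001, 1.487]
force: [0.5, 0.1, -0.1]
grip_width: 0.0427
finger_force: 0.0
clock: 5.95
position: [0.4904, -0.3379, 0.1515]
tool_rot: [-3.141, -0.001, 1.487]
force: [0.6, -0.8, 0.3]
grip_width: 0.0683
finger_force: 0.0
clock: 6.45
position: [0.4695, -0.0962, 0.1704]
tool_rot: [-3.141, 0.0, 1.487]
force: [1.7, -0.2, -0.1]
grip_width: 0.0682
finger_force: 0.0
clock: 6.95
position: [0.4582, 0.0637, 0.1706]
tool_rot: [3.141, -0.002, 1.493]
force: [-0.6, -1.5, 0.3]
grip_width: 0.0684
finger_force: 0.0
(259.0731201171875, 197.658203125) 19.658456802368164 [[456.6  62.3]]
```

View pics/t3.png

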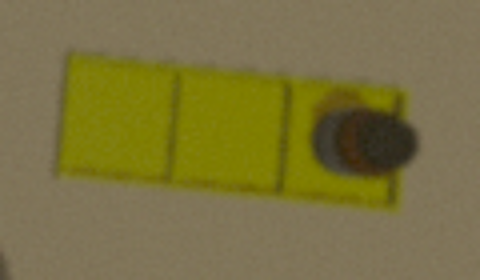

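The top crop shows the black bottle upright in the right-hand pocket of the yellow tray. Green cap measures (457,62). Next, pick it.

```bash
python3 -m crank '{"travel":[[0,0.1,-4],[0,0.1,-8],[0,0.1,-12],[0,0.1,-13.5],[0,0.1,-14.6]],"turn":[[0,0,0],[0,0,0],[0,0,0],[0,0,0],[0,0,0]],"gripper":[0.2,0.2,0.2,0.2,0.2]}'
python3 -m crank '{"travel":[[0,0,0],[0,0,0],[0,0,0],[0,0,0],[0,0,0]],"turn":[[0,0,0],[0,0,0],[0,0,0],[0,0,0],[0,0,0]],"gripper":[0.3,0.4,0.6,0.8,0.8]}'
python3 -m crank '{"travel":[[0,0,0],[0,0,2],[0,0,5],[0,0,9],[0,0,12]],"turn":[[0,0,0],[0,0,0],[0,0,0],[0,0,0],[0,0,0]],"gripper":[0.8,0.8,0.8,0.8,0.8]}'
python3 -m crank '{"travel":[[0,-3,0],[0,-7,0],[0,-11,0],[0,-15,0],[0,-19,0]],"turn":[[0,0,0],[0,0,0],[0,0,0],[0,0,0],[0,0,0]],"gripper":[0.8,0.8,0.8,0.8,0.8]}'
python3 -m crank '{"travel":[[1,-4,0],[2,-8,0],[3,-12,0],[3.8,-13.9,0],[3.8,-13.9,0]],"turn":[[0,0,0],[0,0,0],[0,0,0],[0,0,0],[0,0,0]],"gripper":[0.8,0.8,0.8,0.8,0.8]}'
```

```text
clock: 7.55
position: [0.458, 0.0587, 0.0228]
tool_rot: [-3.14, 0.001, 1.485]
force: [-0.2, -0.1, 0.2]
grip_width: 0.0682
finger_force: 0.0
clock: 8.05
position: [0.4591, 0.0597, 0.0254]
tool_rot: [3.14, -0.0, 1.486]
force: [-2.3, -1.0, 6.2]
grip_width: 0.0405
finger_force: 59.8
clock: 8.55
position: [0.4588, 0.0598, 0.1472]
tool_rot: [3.14, -0.0, 1.487]
force: [0.6, -0.5, -1.2]
grip_width: 0.0404
finger_force: 60.8
clock: 9.05
position: [0.4585, -0.1321, 0.1454]
tool_rot: [3.14, 0.001, 1.486]
force: [0.7, 0.4, -1.7]
grip_width: 0.0406
finger_force: 61.0
clock: 9.55
position: [0.4967, -0.2724, 0.145]
tool_rot: [3.14, 0.001, 1.482]
force: [0.4, 0.7, -1.2]
grip_width: 0.0403
finger_force: 60.9
```

```bash
python3 -m crank '{"travel":[[0,0.1,-4],[0,0.1,-8],[0,0.1,-9.5],[0,0.1,-10.5],[0,0.1,-11.2]],"turn":[[0,0,0],[0,0,0],[0,0,0],[0,0,0],[0,0,0]],"gripper":[0.8,0.8,0.8,0.8,0.8]}'
python3 -m crank '{"travel":[[0,0,-0.2],[0,0,-0.4],[0,0,-0.4],[0,0,-0.4],[0,0,-0.4]],"turn":[[0,0,0],[0,0,0],[0,0,0],[0,0,0],[0,0,0]],"gripper":[0.8,0.8,0.8,0.7,0.5]}'
python3 -m crank '{"travel":[[0,0,0],[0,0,0],[0,0,4],[0,0,8],[0,0,12]],"turn":[[0,0,0],[0,0,0],[0,0,0],[0,0,0],[0,0,0]],"gripper":[0.2,0.2,0.2,0.2,0.2]}'
python3 -m crank '{"travel":[[3,4,2],[6,8,2],[9,12,2],[12,16,2],[14,18,2]],"turn":[[0,0,0],[0,0,0],[0,0,0],[0,0,0],[0,0,0]],"gripper":[0.2,0.2,0.2,0.2,0.2]}'
python3 -m crank '{"travel":[[1.6,2.3,0],[1.6,2.3,0],[1.6,2.3,0],[1.6,2.3,0],[1.6,2.3,0]],"turn":[[0,0,0],[0,0,0],[0,0,0],[0,0,0],[0,0,0]],"gripper":[0.2,0.2,0.2,0.2,0.2]}'
python3 - <<'E'
from h import *
f=bot.grab_frame("wrist")
c=blobs(f,(200,120,330,260),(0,150,20),(8,255,255));p,r=cv2.minEnclosingCircle(c);print(p,r,wcast(f,[p],.088))
cv2.imwrite("pics/w4.png",f["pixels"][...,::-1])
E
```

```text
clock: 10.05
position: [0.4971, -0.2681, 0.0329]
tool_rot: [3.141, 0.0, 1.487]
force: [0.2, -0.2, -1.6]
grip_width: 0.0407
finger_force: 60.9
clock: 10.55
position: [0.4971, -0.2684, 0.0292]
tool_rot: [3.14, 0.001, 1.486]
force: [0.3, 0.1, -0.3]
grip_width: 0.0428
finger_force: 0.0
clock: 11.05
position: [0.4963, -0.2679, 0.1497]
tool_rot: [-3.141, -0.0, 1.487]
force: [1.0, -1.0, -0.3]
grip_width: 0.068
finger_force: 0.0
clock: 11.55
position: [0.638, -0.0839, 0.1686]
tool_rot: [3.141, -0.001, 1.49]
force: [-0.4, -0.3, 0.2]
grip_width: 0.0683
finger_force: 0.0
clock: 12.05
position: [0.6521, -0.0664, 0.1684]
tool_rot: [-3.141, 0.001, 1.485]
force: [0.2, 0.4, 0.2]
grip_width: 0.0686
finger_force: 0.0
(259.7357482910156, 192.8005828857422) 19.081954956054688 [[651.4 -63.3]]
```

View pics/w4.png

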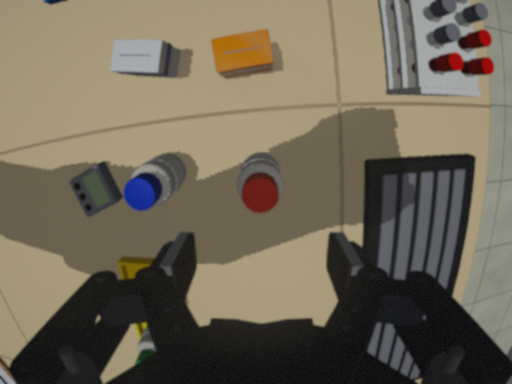

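The wrist view shows the red cap at (260,193), midway between the fingers. The blue cap at (142,190) is well clear of the left finger.

```bash
python3 -m crank '{"travel":[[0,0.1,-4],[0,0.1,-8],[0,0.1,-12],[0,0.1,-13.3],[0,0.1,-14.4]],"turn":[[0,0,0],[0,0,0],[0,0,0],[0,0,0],[0,0,0]],"gripper":[0.2,0.2,0.2,0.2,0.2]}'
python3 -m crank '{"travel":[[0,0,0],[0,0,0],[0,0,0],[0,0,0],[0,0,0]],"turn":[[0,0,0],[0,0,0],[0,0,0],[0,0,0],[0,0,0]],"gripper":[0.3,0.4,0.6,0.8,0.8]}'
python3 -m crank '{"travel":[[0,0,0],[0,0,2],[0,0,6],[0,0,10],[0,0,14]],"turn":[[0,0,0],[0,0,0],[0,0,0],[0,0,0],[0,0,0]],"gripper":[0.8,0.8,0.8,0.8,0.8]}'
python3 -m crank '{"travel":[[0,3,0],[-2,7,0],[-4,11,0],[-6,15,0],[-8,19,0]],"turn":[[0,0,0],[0,0,0],[0,0,0],[0,0,0],[0,0,0]],"gripper":[0.8,0.8,0.8,0.8,0.8]}'
python3 -m crank '{"travel":[[-2,4,0],[-4,8,0],[-6,12,0],[-8,16,0],[-10,20,0]],"turn":[[0,0,0],[0,0,0],[0,0,0],[0,0,0],[0,0,0]],"gripper":[0.8,0.8,0.8,0.8,0.8]}'
python3 -m crank '{"travel":[[0,2,0],[0,2,0],[0,2,0],[0,2,0],[0,2,0]],"turn":[[0,0,-3],[0,0,-3],[0,0,-3],[0,0,-3],[0,0,-3]],"gripper":[0.8,0.8,0.8,0.8,0.8]}'
python3 - <<'E'
from h import *
f=bot.grab_frame("wrist");cv2.imwrite("pics/w5.png",f["pixels"][...,::-1])
E
```

```text
clock: 12.6
position: [0.6525, -0.0645, 0.0239]
tool_rot: [-3.141, -0.0, 1.486]
force: [0.3, 0.1, 0.3]
grip_width: 0.0685
finger_force: 0.0
clock: 13.1
position: [0.6535, -0.0643, 0.0263]
tool_rot: [3.139, 0.0, 1.486]
force: [-2.6, -0.2, 8.4]
grip_width: 0.0408
finger_force: 60.5
clock: 13.6
position: [0.6526, -0.0641, 0.1672]
tool_rot: [3.14, 0.0, 1.487]
force: [1.1, -0.9, -1.3]
grip_width: 0.0403
finger_force: 60.7
clock: 14.1
position: [0.5719, 0.1273, 0.1656]
tool_rot: [3.14, -0.0, 1.486]
force: [0.5, 0.6, 0.2]
grip_width: 0.0402
finger_force: 60.8
clock: 14.6
position: [0.4719, 0.3275, 0.1656]
tool_rot: [3.14, -0.001, 1.486]
force: [0.9, -0.1, -0.6]
grip_width: 0.0406
finger_force: 60.8
clock: 15.1
position: [0.4731, 0.3448, 0.1646]
tool_rot: [3.141, 0.0, 1.433]
force: [-0.6, 0.1, -1.1]
grip_width: 0.0405
finger_force: 60.8
```

View pics/w5.png

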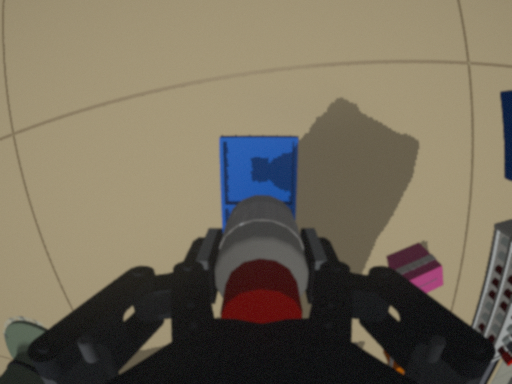

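The wrist view shows the blue tray's far end at (221,137) to (298,137), a divider near row 205, and the bottle centred at column 262. I'll check the tray end against the estimate.

Run:
```python
from h import *
f=bot.grab_frame("wrist");w=wcast(f,[(221,136),(299,136),(222,205),(297,205)],.016);print(w,w[:2].mean(0),w[2:].mean(0))
```

```text
[[439.6 390.6]
 [515.7 380.1]
 [428.6 319.7]
 [506.  309.1]] [477.65 385.35] [467.3 314.4]
```

```bash
python3 -m crank '{"travel":[[0,0.2,-4],[0,0.2,-8],[0,0.2,-11],[0,0.2,-12.3],[0,0.2,-13]],"turn":[[0,0,0],[0,0,0],[0,0,0],[0,0,0],[0,0,0]],"gripper":[0.8,0.8,0.8,0.8,0.8]}'
python3 -m crank '{"travel":[[0,0,-0.2],[0,0,-0.4],[0,0,-0.4],[0,0,-0.4],[0,0,-0.4]],"turn":[[0,0,0],[0,0,0],[0,0,0],[0,0,0],[0,0,0]],"gripper":[0.8,0.8,0.8,0.7,0.5]}'
python3 -m crank '{"travel":[[0,0,0],[0,0,0],[0,0,4],[0,0,8],[0,0,12]],"turn":[[0,0,0],[0,0,0],[0,0,0],[0,0,0],[0,0,0]],"gripper":[0.2,0.2,0.2,0.2,0.2]}'
python3 -m crank '{"travel":[[2,-3,2],[5,-5,2],[8,-8,2],[12,-10,2],[14.6,-12,2]],"turn":[[0,0,8],[0,0,16],[0,0,24],[0,0,32],[0,0,40]],"gripper":[0.2,0.2,0.2,0.2,0.2]}'
python3 -m crank '{"travel":[[2,-2,0],[2,-2,0],[2,-2,0],[2,-2,0],[2,-2,0]],"turn":[[0,0,8],[0,0,16],[0,0,24],[0,0,32],[0,0,40]],"gripper":[0.2,0.2,0.2,0.2,0.2]}'
python3 -m crank '{"travel":[[0,0,0],[0,0,0],[0,0,0],[0,0,0],[0,0,0]],"turn":[[0,0,8],[0,0,16],[0,0,17],[0,0,17],[0,0,17]],"gripper":[0.2,0.2,0.2,0.2,0.2]}'
python3 - <<'E'
from h import *
f=bot.grab_frame("wrist");cv2.imwrite("pics/w6.png",f["pixels"][...,::-1])
E
```

```text
clock: 15.7
position: [0.4724, 0.3476, 0.0336]
tool_rot: [-3.141, 0.001, 1.434]
force: [0.1, 0.1, -0.2]
grip_width: 0.0408
finger_force: 60.8
clock: 16.2
position: [0.4728, 0.3481, 0.0309]
tool_rot: [3.141, -0.001, 1.434]
force: [0.5, -0.5, -1.0]
grip_width: 0.0427
finger_force: 0.0
clock: 16.7
position: [0.4723, 0.3478, 0.1517]
tool_rot: [-3.141, 0.0, 1.434]
force: [0.4, 0.3, -0.4]
grip_width: 0.0681
finger_force: 0.0
clock: 17.2
position: [0.6208, 0.2259, 0.1704]
tool_rot: [3.141, 0.001, 2.136]
force: [-0.0, -0.3, -0.5]
grip_width: 0.0681
finger_force: 0.0
clock: 17.7
position: [0.6386, 0.2078, 0.1703]
tool_rot: [-3.142, -0.0, 2.836]
force: [0.1, -0.7, -0.2]
grip_width: 0.0683
finger_force: 0.0
clock: 18.2
position: [0.6385, 0.2078, 0.1703]
tool_rot: [-3.141, 0.0, 3.124]
force: [-0.4, 0.1, -0.1]
grip_width: 0.068
finger_force: 0.0
```

View pics/w6.png

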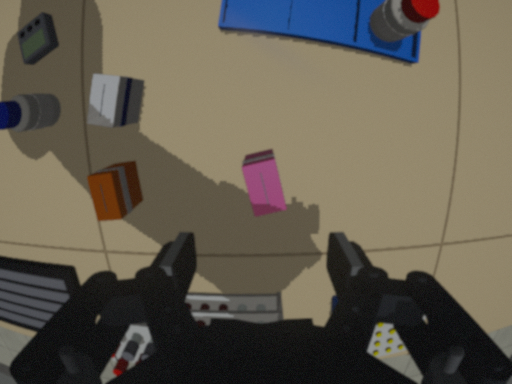

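The wrist view shows red standing upright in the tray's end pocket. The pink top has corners at about (243,163), (274,160), (285,209) and (254,215). The orange top is around (105,193).

Run:
```python
from h import *
f=bot.grab_frame("wrist");h=cv2.cvtColor(f["pixels"],cv2.COLOR_RGB2HSV)
for n,l in(("pink",[(243,163),(274,160),(285,209),(254,215)]),("orange",[(89,178),(117,171),(127,214),(99,220)])):
    w=wcast(f,l,.062);(c,s,a)=cv2.minAreaRect(w.astype(np.float32));p=w;print(n,np.round(c,1),s,a,np.degrees(np.arctan2(*(p[0]-p[3])[::-1]))%180,np.degrees(np.arctan2(*(p[1]-p[2])[::-1]))%180)
for r in h[165:212:8,240:290:8]: print(r.tolist())
```

```text
pink [638.1 210.4] (48.62649917602539, 28.4971866607666) 10.718438148498535 9.946554927342106 12.339087278326218
orange [645.4  57.7] (46.681915283203125, 34.99995803833008) 5.459234237670898 4.289153328818998 5.459239448484311
[[21, 68, 146], [165, 140, 129], [162, 123, 151], [162, 125, 151], [162, 125, 151], [22, 70, 149], [21, 69, 148]]
[[21, 65, 150], [162, 125, 153], [162, 128, 152], [162, 126, 152], [163, 126, 152], [20, 65, 148], [21, 66, 151]]
[[20, 67, 149], [163, 132, 151], [163, 131, 152], [163, 122, 146], [163, 128, 151], [179, 60, 145], [21, 65, 149]]
[[22, 67, 110], [165, 114, 147], [163, 129, 152], [162, 93, 132], [163, 129, 152], [163, 123, 149], [21, 67, 149]]
[[20, 68, 94], [4, 68, 102], [163, 133, 152], [163, 124, 148], [163, 133, 151], [163, 131, 152], [20, 70, 149]]
[[19, 65, 98], [20, 71, 94], [166, 144, 110], [167, 138, 111], [164, 137, 136], [164, 134, 152], [19, 62, 98]]
```

```bash
python3 -m crank '{"travel":[[0,0.1,-3],[0,0.1,-7],[0,0.1,-11],[0,0.1,-13],[0,0.1,-14.2]],"turn":[[0,0,6],[0,0,11],[0,0,11],[0,0,11],[0,0,11]],"gripper":[0.2,0.2,0.2,0.2,0.2]}'
python3 -m crank '{"travel":[[0,0,0],[0,0,0],[0,0,0],[0,0,0],[0,0,0]],"turn":[[0,0,0],[0,0,0],[0,0,0],[0,0,0],[0,0,0]],"gripper":[0.3,0.4,0.6,0.8,0.9]}' 40
python3 -m crank '{"travel":[[0,0,0],[0,0,0],[0,0,3],[0,0,6],[0,0,9]],"turn":[[0,0,0],[0,0,0],[0,0,0],[0,0,0],[0,0,0]],"gripper":[0.9,0.9,0.9,0.9,0.9]}'
python3 -m crank '{"travel":[[-3,0,0],[-7,0,0],[-11,0,0],[-15,0,0],[-18.6,0,0]],"turn":[[0,0,-4],[0,0,-8],[0,0,-12],[0,0,-16],[0,0,-19]],"gripper":[0.9,0.9,0.9,0.9,0.9]}'
python3 -m crank '{"travel":[[0,0,0],[0,0,-2],[0,0,-4],[0,0,-5],[0,0,-5]],"turn":[[0,0,0],[0,0,0],[0,0,0],[0,0,0],[0,0,0]],"gripper":[0.9,0.9,0.9,0.9,0.9]}'
python3 - <<'E'
from h import *
f=bot.grab_frame("wrist");cv2.imwrite("pics/w7.png",f["pixels"][...,::-1])
E
```

```text
clock: 18.8
position: [0.6381, 0.2089, 0.027]
tool_rot: [-3.141, -0.001, -2.965]
force: [0.5, 0.8, 0.8]
grip_width: 0.0686
finger_force: 0.0
clock: 19.3
position: [0.6393, 0.2091, 0.0299]
tool_rot: [3.142, 0.002, -2.964]
force: [-1.4, -1.3, 7.0]
grip_width: 0.0294
finger_force: 39.1
clock: 19.8
position: [0.6386, 0.209, 0.1202]
tool_rot: [3.141, 0.001, -2.964]
force: [0.1, -1.1, -0.1]
grip_width: 0.0293
finger_force: 39.6
clock: 20.3
position: [0.451, 0.2086, 0.1191]
tool_rot: [3.141, 0.001, 2.985]
force: [-0.4, 1.0, -0.2]
grip_width: 0.0296
finger_force: 39.7
clock: 20.8
position: [0.4524, 0.2089, 0.0678]
tool_rot: [-3.141, -0.001, 2.988]
force: [-0.5, 0.6, 0.5]
grip_width: 0.0296
finger_force: 39.7
```

View pics/w7.png

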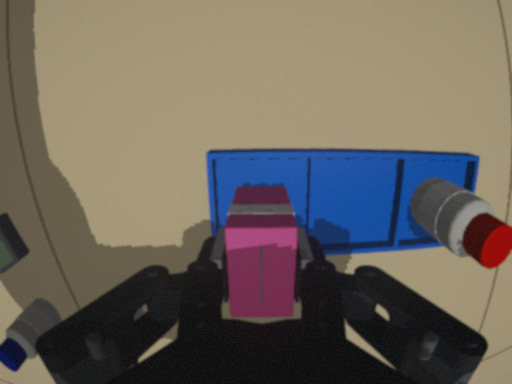

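Pink is centred over the near pocket, which spans columns 212 to 308 against the carton's 226 to 298. Lower, release and go to orange.

```bash
python3 -m crank '{"travel":[[0,0,-1],[0,0,-2],[0,0,-2.6],[0,0,-3],[0,0,-3]],"turn":[[0,0,0],[0,0,0],[0,0,0],[0,0,0],[0,0,0]],"gripper":[0.9,0.9,0.9,0.9,0.9]}'
python3 -m crank '{"travel":[[0,0,-0.2],[0,0,-0.4],[0,0,-0.4],[0,0,-0.4],[0,0,-0.4]],"turn":[[0,0,0],[0,0,0],[0,0,0],[0,0,0],[0,0,0]],"gripper":[0.9,0.9,0.9,0.8,0.5]}'
python3 -m crank '{"travel":[[0,0,0],[0,0,0],[0,0,4],[0,0,8],[0,0,12]],"turn":[[0,0,0],[0,0,0],[0,0,0],[0,0,0],[0,0,0]],"gripper":[0.3,0.3,0.3,0.3,0.3]}'
python3 -m crank '{"travel":[[3,-3,1.5],[7,-6,1.5],[11,-9,1.5],[15,-12,1.5],[18,-14,1.5]],"turn":[[0,0,4],[0,0,8],[0,0,13],[0,0,13],[0,0,13]],"gripper":[0.2,0.2,0.2,0.2,0.2]}'
python3 -m crank '{"travel":[[1.3,-1.5,0],[1.3,-1.5,0],[1.3,-1.5,0],[1.3,-1.5,0],[1.3,-1.5,0]],"turn":[[0,0,0],[0,0,0],[0,0,0],[0,0,0],[0,0,0]],"gripper":[0.2,0.2,0.2,0.2,0.2]}'
python3 - <<'E'
from h import *
f=bot.grab_frame("wrist");cv2.imwrite("pics/w8.png",f["pixels"][...,::-1])
E
```

```text
clock: 21.35
position: [0.4523, 0.2088, 0.0378]
tool_rot: [-3.141, -0.001, 2.988]
force: [1.0, -0.1, -0.2]
grip_width: 0.0294
finger_force: 39.7
clock: 21.85
position: [0.4526, 0.2089, 0.0344]
tool_rot: [3.142, 0.0, 2.988]
force: [1.0, 0.5, -0.7]
grip_width: 0.042
finger_force: 0.0
clock: 22.35
position: [0.4521, 0.2089, 0.1557]
tool_rot: [-3.141, -0.001, 2.988]
force: [0.5, -0.6, 0.5]
grip_width: 0.0599
finger_force: 0.0
clock: 22.85
position: [0.6345, 0.0656, 0.1689]
tool_rot: [-3.141, -0.0, -3.071]
force: [-0.0, 0.2, 0.2]
grip_width: 0.068
finger_force: 0.0
clock: 23.35
position: [0.6451, 0.0547, 0.1696]
tool_rot: [-3.141, 0.0, -3.067]
force: [0.2, 0.6, 1.1]
grip_width: 0.0682
finger_force: 0.0
```

View pics/w8.png

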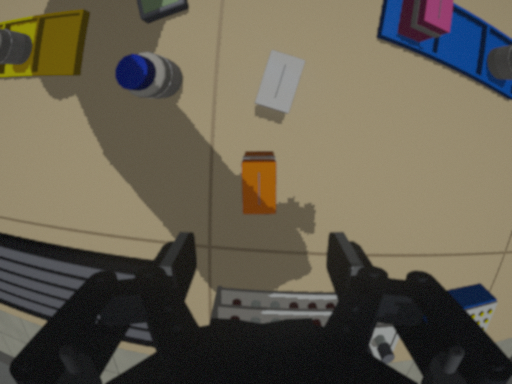

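The wrist view shows the orange top centred at (259,187), square to the fingers. Pick it.

```bash
python3 -m crank '{"travel":[[0,-0.1,-3],[0,-0.1,-7],[0,-0.1,-11],[0,-0.1,-13],[0,-0.1,-14.2]],"turn":[[0,0,0],[0,0,0],[0,0,0],[0,0,0],[0,0,0]],"gripper":[0.2,0.2,0.2,0.2,0.2]}'
python3 -m crank '{"travel":[[0,0,0],[0,0,0],[0,0,0],[0,0,0],[0,0,0]],"turn":[[0,0,0],[0,0,0],[0,0,0],[0,0,0],[0,0,0]],"gripper":[0.3,0.4,0.6,0.8,0.9]}' 40
python3 -m crank '{"travel":[[0,0,0],[0,0,2],[0,0,6],[0,0,10],[0,0,14]],"turn":[[0,0,0],[0,0,0],[0,0,0],[0,0,0],[0,0,0]],"gripper":[0.9,0.9,0.9,0.9,0.9]}'
python3 -m crank '{"travel":[[0,-3,0],[-2,-6,0],[-4,-9,0],[-6,-12,0],[-8,-15,0]],"turn":[[0,0,-7],[0,0,-14],[0,0,-21],[0,0,-28],[0,0,-35]],"gripper":[0.9,0.9,0.9,0.9,0.9]}'
python3 -m crank '{"travel":[[-2,-3,0],[-4,-6,0],[-6,-9,0],[-6.4,-10.3,0],[-6.4,-10.3,0]],"turn":[[0,0,-7],[0,0,-14],[0,0,-21],[0,0,-28],[0,0,-35]],"gripper":[0.9,0.9,0.9,0.9,0.9]}'
python3 -m crank '{"travel":[[0,0,0],[0,0,0],[0,0,0],[0,0,0],[0,0,0]],"turn":[[0,0,-7],[0,0,-14],[0,0,-21],[0,0,-28],[0,0,-28.8]],"gripper":[0.9,0.9,0.9,0.9,0.9]}'
python3 -m crank '{"travel":[[0,0,-3],[0,0,-6],[0,0,-8],[0,0,-9.5],[0,0,-10]],"turn":[[0,0,0],[0,0,0],[0,0,0],[0,0,0],[0,0,0]],"gripper":[0.9,0.9,0.9,0.9,0.9]}'
python3 - <<'E'
from h import *
f=bot.grab_frame("wrist");cv2.imwrite("pics/w9.png",f["pixels"][...,::-1])
t=bot.grab_frame("top")["pixels"];cv2.imwrite("pics/t9.png",cv2.resize(t[125:255,85:410,::-1],None,fx=2.45,fy=2.45,interpolation=cv2.INTER_CUBIC))
E
```

```text
clock: 23.9
position: [0.6451, 0.0532, 0.0261]
tool_rot: [3.142, -0.001, -3.068]
force: [-0.0, 0.3, 0.7]
grip_width: 0.0682
finger_force: 0.0
clock: 24.4
position: [0.6463, 0.053, 0.0288]
tool_rot: [-3.142, 0.002, -3.069]
force: [-1.2, -0.7, 7.6]
grip_width: 0.0297
finger_force: 39.3
clock: 24.9
position: [0.6454, 0.0531, 0.1708]
tool_rot: [3.141, 0.001, -3.068]
force: [1.1, -1.6, -0.1]
grip_width: 0.0293
finger_force: 39.8
clock: 25.4
position: [0.5648, -0.0981, 0.1691]
tool_rot: [3.141, 0.001, 2.599]
force: [-0.1, -0.1, -0.7]
grip_width: 0.029
finger_force: 39.9
clock: 25.9
position: [0.5007, -0.2025, 0.169]
tool_rot: [3.141, 0.002, 1.984]
force: [0.2, 1.1, -0.0]
grip_width: 0.0295
finger_force: 39.9
clock: 26.4
position: [0.502, -0.1997, 0.1689]
tool_rot: [3.14, 0.0, 1.488]
force: [-0.1, -0.2, -0.2]
grip_width: 0.0297
finger_force: 39.8
clock: 26.9
position: [0.5014, -0.1998, 0.0667]
tool_rot: [-3.141, -0.001, 1.492]
force: [0.1, 0.6, -1.1]
grip_width: 0.0293
finger_force: 39.8
```

View pics/w9.png

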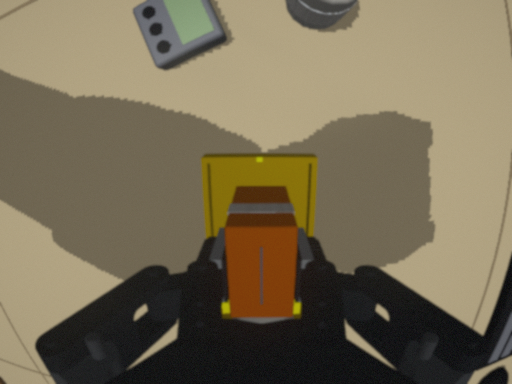

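The tray's end wall spans columns 203 to 317 (centre 260) and the carton is centred at 261, with clear floor ahead of it. Lower and release.

```bash
python3 -m crank '{"travel":[[0,-0.1,-1],[0,-0.1,-2],[0,-0.1,-2.6],[0,-0.1,-3],[0,-0.1,-3]],"turn":[[0,0,0],[0,0,0],[0,0,0],[0,0,0],[0,0,0]],"gripper":[0.9,0.9,0.9,0.9,0.9]}'
python3 -m crank '{"travel":[[0,0,-0.2],[0,0,-0.4],[0,0,-0.4],[0,0,-0.4],[0,0,-0.4]],"turn":[[0,0,0],[0,0,0],[0,0,0],[0,0,0],[0,0,0]],"gripper":[0.9,0.9,0.9,0.8,0.5]}'
python3 -m crank '{"travel":[[0,0,0],[0,0,0],[0,0,4],[0,0,8],[0,0,12]],"turn":[[0,0,0],[0,0,0],[0,0,0],[0,0,0],[0,0,0]],"gripper":[0.2,0.2,0.2,0.2,0.2]}'
python3 -m crank '{"travel":[[-2,-4,4],[-5,-7,7],[-8,-10,10],[-10,-13,12],[-10,-16,12]],"turn":[[0,0,0],[0,0,0],[0,0,0],[0,0,0],[0,0,0]],"gripper":[0.2,0.2,0.2,0.2,0.2]}'
python3 -m crank '{"travel":[[0,0,0],[0,0,0],[0,0,0],[0,0,0],[0,0,0]],"turn":[[0,0,0],[0,0,0],[0,0,0],[0,0,0],[0,0,0]],"gripper":[0.2,0.2,0.2,0.2,0.2]}'
python3 - <<'E'
from h import *
s=bot.grab_frame("scene")["pixels"][80:340,140:480,::-1];t=bot.grab_frame("top")["pixels"][125:255,85:410,::-1]
cv2.imwrite("pics/s10.png",cv2.resize(s,None,fx=2.2,fy=2.2));cv2.imwrite("pics/t10.png",cv2.resize(t,None,fx=2.45,fy=2.45))
E
```

```text
clock: 27.5
position: [0.5013, -0.2009, 0.0368]
tool_rot: [-3.141, -0.0, 1.49]
force: [0.5, -0.5, -0.0]
grip_width: 0.0293
finger_force: 39.8
clock: 28.0
position: [0.5017, -0.2012, 0.0334]
tool_rot: [3.141, 0.0, 1.49]
force: [0.7, -0.9, 0.3]
grip_width: 0.0419
finger_force: 0.0
clock: 28.5
position: [0.5013, -0.2009, 0.1547]
tool_rot: [-3.141, -0.0, 1.49]
force: [-0.6, -0.0, 0.0]
grip_width: 0.0685
finger_force: 0.0
clock: 29.0
position: [0.3995, -0.3636, 0.2768]
tool_rot: [3.139, 0.004, 1.488]
force: [1.4, 0.3, 0.6]
grip_width: 0.0682
finger_force: 0.0
clock: 29.5
position: [0.4019, -0.3604, 0.2732]
tool_rot: [-3.141, -0.0, 1.491]
force: [-0.0, 0.4, 0.0]
grip_width: 0.0685
finger_force: 0.0
```

View pics/s10.png

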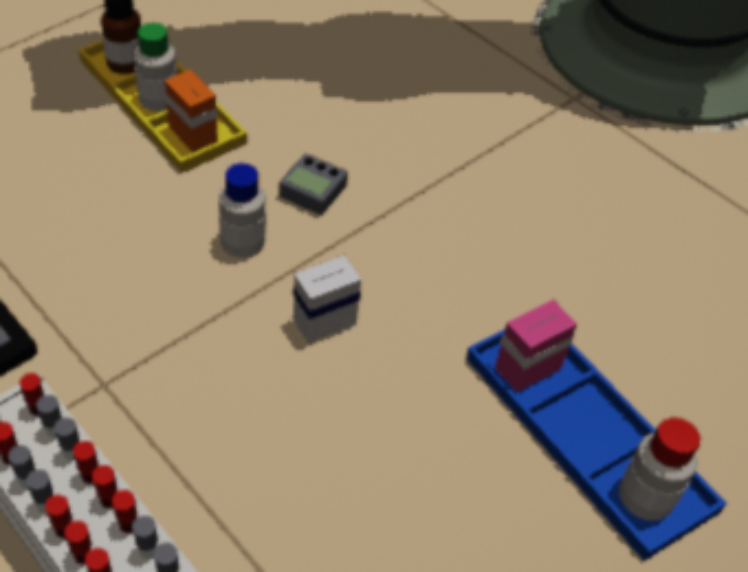

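View pics/t10.png

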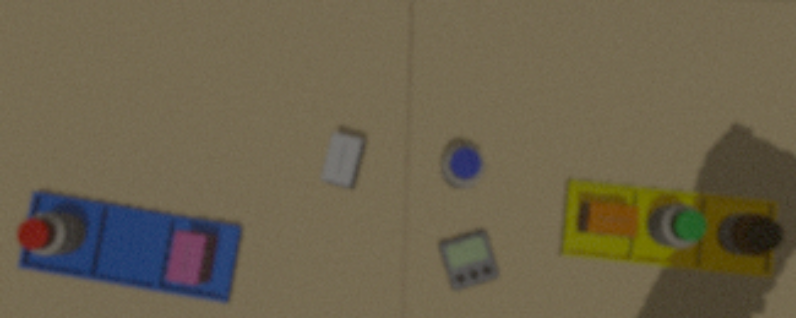

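Both views show all five wanted items upright in separate pockets: red and pink in the blue tray, orange, green and black in the yellow tray. The blue cap (464,162), the white carton (343,158) and the timer (468,258) are at the same crop pixels as at the start.

```bash
python3 -c "
from workcell import bot
print(bot.job_done())"
```

```text
the job is handed in; nothing more can be done
None
```

I handed the job in at about 30 s on the robot clock: the last pictures showed all five wanted items upright in their own pockets of the right trays and the three unwanted things unmoved, but the hand-in gave no verdict.

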